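# Spring the spindle back into the paper-roll holder

## Task

Pick up the loose spring-loaded spindle and fit it back into the paper-roll holder: with its sprung nose in the groove of the tall post, squeeze the spring until the plain end passes inside the low post, bring it down level and let the spring push both ends home in the two cups, then let go. Work gently by feel: do not squeeze so far that the spring bottoms out, ram the spindle against the holder or press the gripper on it, and leave everything else on the table where it is.

Things in the scene. Friction and masses are not known exactly. Their poses are not given: they have to be found in the camera images.
- holder: Paper-roll holder: immovable dark steel base plate 80 (x) x 240 (y) x 12 mm, on it a white bracket (36 mm wide in x): a foot and two upright posts, the tall one at +y, the low one at -y. Origin: centre of the base's underside, on the table; z up. Yaw within 0.35 rad. This pose is the BASE's: the stiff bracket may sit up to 12 mm off centre either way along y. That is not measured; feel or look.
- tall_post (a point): Fixed point of the base: where the tall post's groove floor is at its top when the bracket is centred (holder x = 0, y = +79.5, z = 120 mm: the post's top). The upright groove is on the post's inner side, open at the top and towards the low post, 16 mm wide in x, 6 mm deep (walls from y = +73.5 mm), and ends on a ledge 54 mm up. From groove floor to the low post's inner face: 159 mm.
- tall_cup (a point): Fixed point of the base: centre of the tall post's cup floor when the bracket is centred (holder y = +85.5, z = 60 mm). The cup is a square hole in the groove floor just above the ledge, 14 x 14 mm, 6 mm deep: a pin pressed on the groove floor and slid down onto the ledge springs into it. The cups face each other, 173 mm between their floors.
- low_cup (a point): Fixed point of the base: centre of the low post's cup floor when the bracket is centred (holder y = -87.5, z = 60 mm). Blind square hole, 14 x 14 mm, 8 mm deep, in the post's inner face (y = -79.5 mm); the post's top is 74 mm up, and it is 18 mm thick in y.
- spindle: Loose spindle, about 140 g, lying on the table: dark wooden square bar 26 x 26 x 130 mm (long along its y) with a round-ended steel pin of 10 mm diameter at each end, the sprung nose at +y and the fixed tail at -y; 176 mm over all, relaxed. Origin: centre of the bar's underside, z up; its axis is 13 mm above. Its yaw is within 0.9 rad of the holder's.
- bar_mid (a point): Middle of the wooden bar, on its axis (axes as the spindle's).
- nose_tip (a point): Outermost point of the sprung nose, which stands out 32 mm from the bar (tip 97 mm from the bar's middle; axes as the spindle's). With the nose on the groove floor the spring must be squeezed by more than 17 mm for the tail to pass inside the low post; seated in both cups it stays squeezed by 3 mm.
- tail_tip (a point): Outermost point of the plain fixed tail pin, which stands out 14 mm from the bar (tip 79 mm from the bar's middle).
- nose (a joint): How far the sprung nose is pushed into the bar, m: 0 relaxed, 0.021 at its hard stop. It takes about 2 N to start, 9.7 N at 17 mm and 11 N at 20 mm (450 N/m), and it is damped (60 N s/m, so push slowly); the spring bottoms out from 20 mm on. Fitting it never needs more than about 13 N on the holder.
- lunch_box: Bystander: closed steel lunch box 124 x 174 x 55 mm with flap clasps, far side. Origin under its centre.
- teapot: Bystander: white ceramic teapot, 120 mm across, 122 mm high, spout and handle along its y, far side. Origin under its centre.
- tumbler: Bystander: glass tumbler, 70 mm across, 95 mm high, standing between the spindle's place and the holder's. Origin under its centre.
- spoon: Bystander: wooden spoon 240 mm long, lying on the robot's right.
- remote: Bystander: black remote 45 x 150 x 18 mm, lying near the robot. Origin under its centre.
- pen_cup: Bystander: empty white ceramic cup, 72 mm across, 90 mm high, far side. Origin under its centre.
- coasters: Bystander: round stack of wooden coasters, 94 mm across, 16 mm high, on the left. Origin under its centre.
Not all that is in view belongs to the job. There is more than one size of the spindle; the one meant has the size given above.

How it is judged:
By the outcome, as a careful person would: the job done as asked, in the order asked, and still so for the second after the job is handed in, with the robot touching nothing.
It also fails if it takes over 51 s, if anything falls off the work surface, if the arm or the gripper's body presses on something with over 40 N, if the wrist force passes 120 N, or if a joint passes its speed limit or range.

## Robot

A 7-joint arm with a two-finger parallel gripper is mounted at the origin on the work surface. World frame = base frame: x ahead of the robot, y to its left, z up, the work surface at z = 0. Lengths are in m, angles in rad, forces in N, time in s.
With the tool pointing down it reaches from about 0.4 to 0.85 m from the base axis. Payload 10.4 kg.
Tool frame: the origin (TCP) lies at the centre of the arm's flange, where the gripper is bolted on; the fingertips stand 173 mm ahead of it and the grasp point (between the pads) lies 155 mm ahead of it; z points along the fingers, y is the line along which they close (so a half turn about z gives the same grasp; the last joint's range is limited). The gripper opens to 85 mm and grips with 20 to 120 N. Pads are 22 mm wide; open, the fingers measure 114 mm over their backs; the gripper's body (76 mm by 85 mm) begins 54 mm behind the grasp point. The pads swing forward as they close: fully open they stand 13 mm farther back than shut.
Start: joints at [1.154, 0.332, -0.065, 1.46, 0.022, 1.35, -0.088], TCP at [0.24, -0.577, 0.405] pointing down, gripper open.
Joint ranges: [-2.6, 2.6], [-0.5, 2.12], [-1.47, 1.34], [0.16, 2.42], [-1.27, 4.41], [0.06, 2.06], [-2.6, 2.6]. Speed limits (rad/s): [2.22, 2.22, 2.79, 2.79, 3.14, 3.14, 3.14].

## Interface

Orientations are given as a unit quaternion [x, y, z, w].
In Python, from workcell import manip, viewer, finder gives the robot as it stands.
- The arm moves only by the tool arm_command, never from a script. Its argument "plan" is a list of rows, each an object with "dp": the shift along the tool's x, y, z in mm, a list of three; "spin": the turn about the tool's z in rad. A call has 1 to 5 rows; each row shifts and turns the commanded pose from where the row before left it, along the tool's axes as they then stand; what a row does not reach is not made up. A row lasts 1/10 s, in which the tool goes at most 50 mm and 8.59 degrees, less where a joint would pass 70% of its speed; a pose out of reach is approached as far as the arm can. A call is refused whole if a number of a shift passes 50 or a number of a turn 0.15, either way. A call with a gripper value outside its range is refused whole. "grip" is the closure, from -1 (fully open) to 1 (shut), set as the call begins (left out, the last holds). The fingers move at their own pace and stop on an object; "newtons" is the grip in N (left out, the last holds). Time passes only in rows, so rows that do not move let the fingers close. It gives the time, the measured TCP pose, the force, the opening and the grip force at its end, in the units of the state.
- manip.get_obs(): the state, without advancing time (a new reading comes with each control period).
- viewer.camera(name): name is "side" or "top"; returns the picture (480x640x3 uint8, blue, green, red); there is no depth.
- viewer.camera_params(name): a dict with "vertical_fov" (degrees; the focal length in pixels is half the picture's height over the tangent of half this angle, whatever the lens; pixels are square), "cx", "cy" (the principal point, pixels), "R" (3x3) and "t" (3): a world point X has camera coordinates R X + t. Camera axes: x right, y down, z forward; pixel columns grow to the right and rows downward; lengths in m; the calibration is good to about 2 mm. A picture is of the moment at which its call begins. camera_params takes no time and is no camera call.
- manip.hand_in(): hands the job in; it is judged then, once.
Trained networks look in the newest picture that a camera, given by its name, has taken for a name from the list of things; names that differ only in an ending like _2 or _b are one class to them, and where a whole thing is asked for, a point or a joint stands for the part that bears it (a point fixed in the world has none). Each returns a list of dicts, best first, with "score" (0 to 1); they miss things now and then, are a little off and sometimes report something else, mostly with a low value. They report only what shows in the picture. A call takes as long as a camera call. They do not tell look-alikes from the thing itself.
- finder.find_in(camera, thing): "position" ([x, y, z] in m, in world coordinates, good to about 4 mm: the middle of the surface that is visible of it).
The state is a dict: "clock": time; "joint_pos": joint angles; "joint_velocities": joint speeds; "tau": joint torques, N m; "position": TCP position; "ee_rot": TCP orientation; "ft_force": force on the tool from outside, world axes, zero at the start; "torque": the same for the moment, N m; "grip_width": opening from 0.0 (shut) to 1.0 (fully open); "grasp_force": force on a finger pad.
Only numpy, scipy, OpenCV 4.12 (cv2) and the standard library are available. Lean on these libraries where they do the work, as an engineer would, in place of code of your own. Each camera call takes 0.05 s, during which the arm holds its last target. There are 200 camera calls.

## Working session

There is one attempt and no reset: what is moved stays moved. The work goes in short steps, Python scripts to look and compute and a tool call to move; the robot and the scene stay as the last step left them, time stands still between calls to the robot, and variables do not carry over. Pictures are saved under pics/ and viewed, at most 10 in all, crops included, and the job is handed in when it is done.

Besides the shell and the picture viewer there is one more tool, called after ">>>" as name(argument=value, ...) on one line, values as JSON. arm_command: Moves the arm, as the interface text tells. Its arguments: {"type":"object","properties":{"plan":{"type":"array","items":{"type":"object","properties":{"dp":{"type":"array","items":{"type":"number"}},"spin":{"type":"number"}}}},"grip":{"type":"number"},"newtons":{"type":"number"}},"required":["plan"]}

```bash
mkdir -p pics
cat > h.py <<'E'
import numpy as np, cv2
from workcell import manip, viewer, finder
def P(c):
    p=viewer.camera_params(c); f=240/np.tan(np.radians(p['vertical_fov'])/2)
    return f,p['cx'],p['cy'],np.array(p['R']),np.array(p['t'])
def proj(c,X):
    f,cx,cy,R,t=P(c); q=np.atleast_2d(X)@R.T+t
    return np.c_[f*q[:,0]/q[:,2]+cx, f*q[:,1]/q[:,2]+cy]
def back(c,uv,z):
    f,cx,cy,R,t=P(c); d=R.T@np.array([(uv[0]-cx)/f,(uv[1]-cy)/f,1]); o=-R.T@t
    return o+d*(z-o[2])/d[2]
E
python3 - <<'E'
from h import *
a=viewer.camera('top');b=viewer.camera('side')
cv2.imwrite('pics/top.png',a);cv2.imwrite('pics/side.png',b)
for c in('top','side'):
    f,cx,cy,R,t=P(c);print(c,f,cx,cy,(-R.T@t).round(3),R.round(2).tolist())
    for n in('holder','spindle','bar_mid','nose_tip','tail_tip','tall_post','low_cup','tumbler'):
        for d in finder.find_in(c,n)[:3]: print(n,np.round(d['position'],3),round(d['score'],2),proj(c,d['position']).round()[0])
o=manip.get_obs();print({k:np.round(v,3).tolist() for k,v in o.items()})
E
```

```text
top 601.5318709749812 313.6604028575354 243.14642663677665 [ 0.268 -0.007  1.436] [[-0.03, -1.0, -0.0], [-0.98, 0.03, -0.21], [0.21, -0.0, -0.98]]
holder [0.56  0.002 0.044] 0.42 [307. 247.]
spindle [ 0.292 -0.286  0.032] 0.93 [436. 359.]
spindle [ 0.481 -0.193  0.027] 0.86 [390. 279.]
spindle [ 0.729 -0.432  0.019] 0.83 [481. 176.]
bar_mid [ 0.731 -0.434  0.02 ] 0.8 [482. 176.]
bar_mid [ 0.294 -0.285  0.035] 0.79 [436. 358.]
bar_mid [ 0.479 -0.192  0.024] 0.67 [390. 280.]
nose_tip [ 0.204 -0.334  0.02 ] 0.5 [459. 397.]
nose_tip [ 0.51  -0.119  0.019] 0.42 [358. 268.]
tail_tip [ 0.73  -0.434  0.022] 0.96 [482. 176.]
tail_tip [ 0.295 -0.284  0.034] 0.6 [436. 357.]
tail_tip [ 0.479 -0.192  0.024] 0.58 [390. 280.]
tall_post [0.528 0.186 0.012] 0.62 [231. 265.]
tall_post [0.387 0.004 0.02 ] 0.41 [309. 322.]
low_cup [0.525 0.184 0.016] 0.94 [232. 266.]
tumbler [ 0.557 -0.002  0.042] 0.86 [309. 249.]
tumbler [0.526 0.188 0.011] 0.44 [230. 266.]
side 624.0678037320064 321.2801620402957 231.59291488155165 [ 0.441 -1.246  1.08 ] [[1.0, -0.09, 0.0], [-0.06, -0.62, -0.78], [0.07, 0.78, -0.63]]

[... 304 characters left out ...]
8  0.02 ] 0.7 [297. 307.]
nose_tip [ 0.214 -0.343  0.019] 0.44 [177. 360.]
tail_tip [ 0.478 -0.204  0.024] 0.78 [295. 305.]
tail_tip [ 0.747 -0.431  0.019] 0.53 [429. 375.]
tall_post [0.533 0.215 0.018] 0.81 [305. 202.]
low_cup [0.534 0.207 0.018] 0.7 [306. 203.]
tumbler [ 0.553 -0.023  0.069] 0.98 [320. 240.]
{'clock': 0.9, 'joint_pos': [1.154, 0.332, -0.065, 1.46, 0.022, 1.35, -0.088], 'joint_velocities': [0.001, -0.001, -0.0, 0.0, 0.001, -0.001, 0.001], 'tau': [0.0, -62.523, 0.049, -39.183, 0.017, 0.002, -0.0], 'position': [0.24, -0.577, 0.405], 'ee_rot': [0.981, 0.196, 0.0, 0.0], 'ft_force': [0.135, 0.337, -0.431], 'torque': [0.011, -0.0, -0.023], 'grasp_force': 0.0, 'grip_width': 1.001}
```

View pics/top.png

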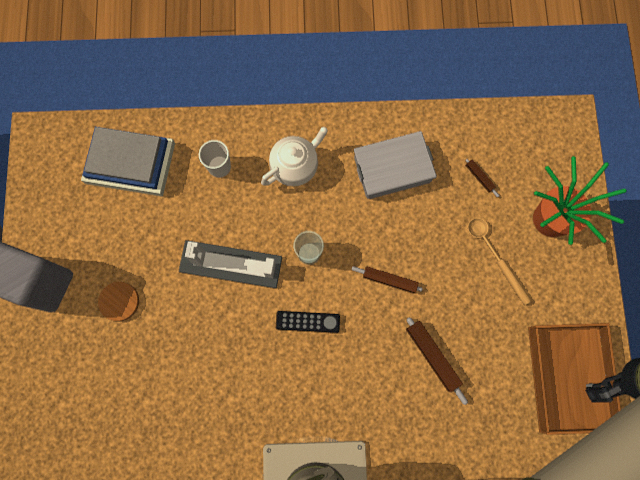

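View pics/side.png

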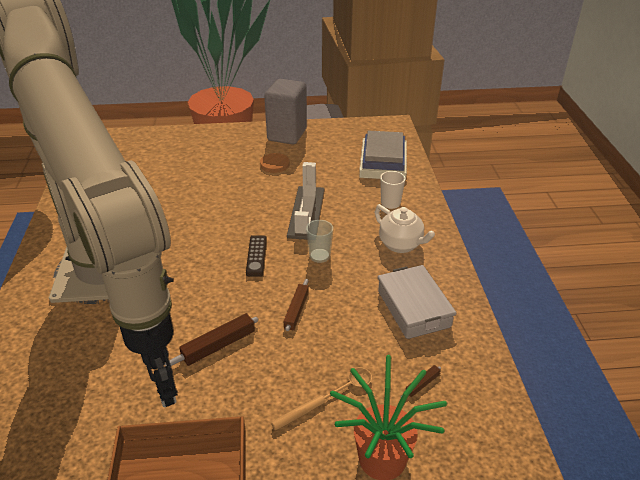

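Three spindle candidates in the top picture: a large one at (437,358), about 100 px or 0.23 m long; a medium one at (390,280), about 73 px or 0.17 m; and a small one at (482,177), about 0.1 m. The medium one fits 176 mm. The holder is at (232,264), with its tall post on the left (+y). I'll confirm in one enlarged crop that also covers the holder.

Run:
```python
import cv2,numpy as np
a=cv2.imread('pics/top.png')
u=cv2.resize(a[225:305,170:300],None,fx=6,fy=6,interpolation=cv2.INTER_CUBIC)[:, :780]
u=cv2.resize(a[230:300,172:292],(600,350),interpolation=cv2.INTER_CUBIC)  # 5x from (172,230)
v=cv2.resize(a[255:305,345:435],(450,250),interpolation=cv2.INTER_CUBIC)  # 5x from (345,255)
o=np.zeros((600,600,3),np.uint8);o[:350]=u;o[350:,:450]=v
cv2.imwrite('pics/crop.png',o)
b=cv2.imread('pics/side.png')
s=cv2.resize(b[150:250,270:340],(420,600),interpolation=cv2.INTER_CUBIC) # 6x from (270,150)
w=cv2.resize(b[270:340,270:325],(330,420),interpolation=cv2.INTER_CUBIC) # 6x from (270,270)
p=np.zeros((600,760,3),np.uint8);p[:,:420]=s;p[:420,430:]=w
cv2.imwrite('pics/crops.png',p)
```

```text
(no output)
```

View pics/crop.png

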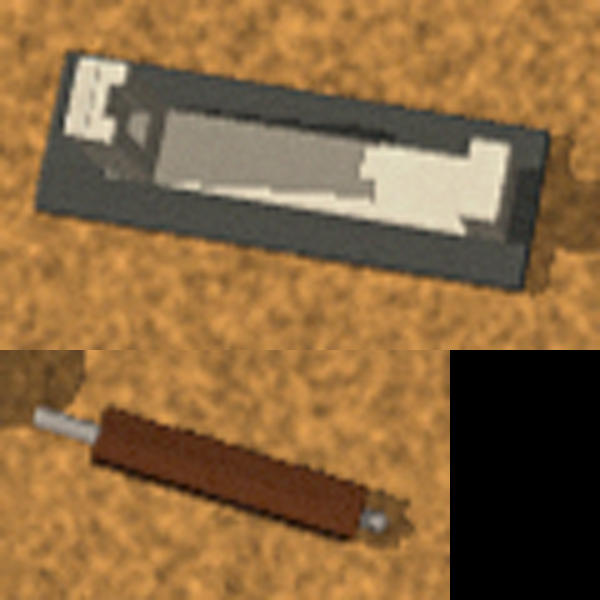

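View pics/crops.png

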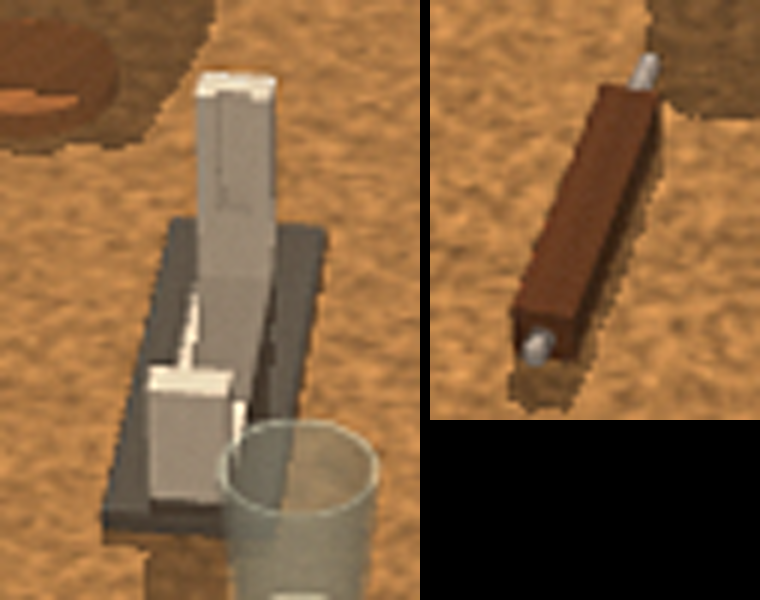

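```bash
cat > fit.py <<'E'
from h import *
from scipy.optimize import least_squares
def px(c,p): 
    s,o={'t':(5,(172,230)),'t2':(5,(345,255)),'s':(6,(270,150)),'s2':(6,(270,270))}[c]
    return (np.array(p)+.5)/s-.5+np.array(o)
def T(p,X): 
    c,s=np.cos(p[2]),np.sin(p[2]); return np.array([p[0]+c*X[0]-s*X[1],p[1]+s*X[0]+c*X[1],X[2]])
cam=lambda c:'top' if c[0]=='t' else 'side'
H=[('t',(68,50),(.04,.12,.012),0),('t',(549,131),(.04,-.12,.012),0),('t',(523,288),(-.04,-.12,.012),0),('t',(37,210),(-.04,.12,.012),0),
('s',(172,217),(-.04,.12,.012),0),('s',(328,232),(.04,.12,.012),0),('s',(103,512),(-.04,-.12,.012),0),
('t',(129,62),(.018,.0735,.12),1),('t',(112,141),(-.018,.0735,.12),1),
('t',(473,138),(.018,-.0795,.074),1),('t',(510,142),(.018,-.0975,.074),1),('t',(497,222),(-.018,-.0975,.074),1),
('s',(197,97),(-.018,.0735,.12),1),('s',(276,101),(.018,.0735,.12),1),
('s',(149,387),(-.018,-.0975,.074),1),('s',(232,393),(.018,-.0975,.074),1),('s',(153,368),(-.018,-.0795,.074),1)]
S=[('t2',(36,62),(0,.097,.013),0),('t2',(385,172),(0,-.079,.013),0),('t2',(112,57),(.013,.065,.026),0),('t2',(372,138),(.013,-.065,.026),0),
('t2',(94,108),(-.013,.065,.026),0),('t2',(355,183),(-.013,-.065,.026),0),
('s2',(222,55),(0,.097,.013),0),('s2',(105,355),(0,-.079,.013),0),('s2',(172,87),(-.013,.065,.026),0),('s2',(228,94),(.013,.065,.026),0),('s2',(84,310),(-.013,-.065,.026),0),('s2',(145,318),(.013,-.065,.026),0)]
def fit(D,x0,nb):
    def r(p):
        return np.concatenate([(proj(cam(c),T(p,np.array(X)+[0,(p[3] if nb else 0)*b,0]))[0]-px(c,u)) for c,u,X,b in D])
    s=least_squares(r,x0,loss='soft_l1');print(s.x.round(4));print(r(s.x).reshape(-1,2).round(1).tolist());return s.x
if __name__=='__main__':
    h=fit(H,[.53,.19,-.16,0],1)
    fit([d for d in H if d[0]=='t'],[.53,.19,-.16,0],1); fit([d for d in H if d[0]=='s'],[.53,.19,-.16,0],1)
    s=fit(S,[.48,-.19,-.25],0)
    fit([d for d in S if d[0]=='t2'],[.48,-.19,-.25],0); fit([d for d in S if d[0]=='s2'],[.48,-.19,-.25],0)
    for z in (.06,.12): print(T(h,[0,h[3]+.0795,z]),T(h,[0,h[3]-.0795,z]))
    for uv in [(309,248)]: print('tumbler',back('top',uv,.05))
E
python3 fit.py
```

```text
[ 0.5332  0.1869 -0.1963 -0.0093]
[[0.2, -0.4], [1.4, -0.7], [0.7, 0.4], [-0.6, -0.3], [-0.3, -1.1], [0.1, -2.0], [-0.5, -0.5], [0.2, 0.1], [0.3, -0.1], [0.2, -0.2], [0.5, 0.2], [0.3, -0.5], [-0.2, -1.0], [-0.8, -1.0], [-0.0, -0.3], [-0.5, -0.4], [0.2, -1.1]]
[ 0.5329  0.1879 -0.1966 -0.0096]
[[-0.2, -0.3], [1.0, -0.6], [0.3, 0.5], [-1.0, -0.1], [-0.1, 0.3], [-0.0, 0.1], [-0.1, -0.0], [0.2, 0.4], [0.0, -0.4]]
[ 0.5333  0.1813 -0.1985 -0.0074]
[[-0.0, -0.1], [0.4, -0.9], [-0.4, 0.7], [0.1, -0.3], [-0.4, -0.3], [0.2, 0.5], [-0.3, 0.4], [0.4, -0.3]]
[ 0.4809 -0.1952 -0.3323]
[[0.0, 0.7], [1.2, 0.3], [-0.4, -0.4], [0.5, -0.6], [0.2, -0.3], [1.0, 0.8], [0.1, -0.4], [-0.1, 0.7], [-0.1, -1.8], [0.8, -1.2], [-0.5, -1.1], [0.2, -0.4]]
[ 0.4811 -0.1942 -0.3372]
[[-0.3, 0.5], [0.7, 0.4], [-0.7, -0.6], [0.0, -0.6], [-0.2, -0.5], [0.5, 0.9]]
[ 0.4807 -0.1975 -0.3288]
[[-0.1, 0.2], [-0.0, 1.5], [-0.3, -1.2], [0.7, -0.6], [-0.5, -0.3], [0.3, 0.4]]
[0.54687461 0.25578064 0.06      ] [0.51585724 0.09983539 0.06      ]
[0.54687461 0.25578064 0.12      ] [0.51585724 0.09983539 0.12      ]
tumbler [ 0.55646847 -0.00238128  0.05      ]
```

```bash
cat > go.py <<'E'
import sys
from h import *
# go.py x y z angle n : rows (round numbers) to bring TCP to xyz (m) with tool x at angle
def main(x,y,z,a,n):
    o=manip.get_obs(); p=np.array(o['position'])*1e3; q=o['ee_rot']; th=2*np.arctan2(q[1],q[0]); n=int(n)
    g=np.array([x,y,z])*1e3; print('now',p.round(1),round(th,3),'tilt',np.round(q[2:],4))
    for k in range(n,0,-1):
        d=(g-p)/k; c,s=np.cos(th),np.sin(th); dp=np.round([c*d[0]+s*d[1], s*d[0]-c*d[1], -d[2]],1 if n<8 else 0)
        e=((th-a+np.pi)%(2*np.pi)-np.pi)/k; sp=round(float(e),3)
        print({'dp':dp.tolist(),'spin':sp})
        p=p+np.array([c*dp[0]+s*dp[1], s*dp[0]-c*dp[1], -dp[2]]); th-=sp
if __name__=='__main__': main(*map(float,sys.argv[1:]))
E
python3 go.py .4808 -.196 .30 1.236 15
```

```text
now [ 239.8 -577.2  404.7] 0.394 tilt [0.     0.0001]
{'dp': [25.0, -17.0, 7.0], 'spin': -0.056}
{'dp': [25.0, -16.0, 7.0], 'spin': -0.056}
{'dp': [26.0, -14.0, 7.0], 'spin': -0.056}
{'dp': [27.0, -13.0, 7.0], 'spin': -0.056}
{'dp': [28.0, -11.0, 7.0], 'spin': -0.056}
{'dp': [28.0, -10.0, 7.0], 'spin': -0.056}
{'dp': [29.0, -8.0, 7.0], 'spin': -0.056}
{'dp': [29.0, -7.0, 7.0], 'spin': -0.056}
{'dp': [30.0, -5.0, 7.0], 'spin': -0.056}
{'dp': [30.0, -3.0, 7.0], 'spin': -0.056}
{'dp': [30.0, -2.0, 7.0], 'spin': -0.056}
{'dp': [30.0, 0.0, 7.0], 'spin': -0.057}
{'dp': [30.0, 2.0, 7.0], 'spin': -0.056}
{'dp': [30.0, 3.0, 7.0], 'spin': -0.057}
{'dp': [30.0, 6.0, 7.0], 'spin': -0.056}
```

>>> arm_command(plan=[{"dp": [25, -17, 7], "spin": -0.056}, {"dp": [25, -16, 7], "spin": -0.056}, {"dp": [26, -14, 7], "spin": -0.056}, {"dp": [27, -13, 7], "spin": -0.056}, {"dp": [28, -11, 7], "spin": -0.056}], grip=-1, newtons=70)

```text
clock: 1.4
position: [0.3208, -0.4501, 0.3696]
ee_rot: [0.943, 0.332, 0.0, 0.0]
ft_force: [0.4, -0.6, -0.3]
grip_width: 1.0
grasp_force: 0.0
```

>>> arm_command(plan=[{"dp": [28, -10, 7], "spin": -0.056}, {"dp": [29, -8, 7], "spin": -0.056}, {"dp": [29, -7, 7], "spin": -0.056}, {"dp": [30, -5, 7], "spin": -0.056}, {"dp": [30, -3, 7], "spin": -0.056}])

```text
clock: 1.9
position: [0.4013, -0.3222, 0.3344]
ee_rot: [0.888, 0.461, 0.0, 0.0]
ft_force: [0.6, -0.3, -0.2]
grip_width: 1.001
grasp_force: 0.0
```

>>> arm_command(plan=[{"dp": [30, -2, 7], "spin": -0.056}, {"dp": [30, 0, 7], "spin": -0.057}, {"dp": [30, 2, 7], "spin": -0.056}, {"dp": [30, 3, 7], "spin": -0.057}, {"dp": [30, 6, 7], "spin": -0.056}])

```text
clock: 2.4
position: [0.4817, -0.1947, 0.2994]
ee_rot: [0.814, 0.581, 0.0, 0.0]
ft_force: [-0.3, 1.0, 0.3]
grip_width: 1.003
grasp_force: 0.0
```

```bash
python3 go.py .4808 -.196 .178 1.236 5
```

```text
now [ 481.7 -194.7  299.4] 1.24 tilt [0.0001 0.0001]
{'dp': [-0.3, -0.1, 24.3], 'spin': 0.001}
{'dp': [-0.3, -0.1, 24.3], 'spin': 0.001}
{'dp': [-0.3, -0.1, 24.3], 'spin': 0.001}
{'dp': [-0.3, -0.0, 24.2], 'spin': 0.0}
{'dp': [-0.4, -0.1, 24.3], 'spin': 0.001}
```

>>> arm_command(plan=[{"dp": [-0.5, 0, 24]}, {"dp": [-0.5, 0, 24]}, {"dp": [-0.5, 0, 24]}, {"dp": [0, 0, 24]}, {"dp": [0, 0, 25]}])

```text
invalid input at $.plan[0]: expected keys dp, spin
```

>>> arm_command(plan=[{"dp": [0, 0, 0]}, {"dp": [0, 0, 0]}, {"dp": [0, 0, 0]}, {"dp": [0, 0, 0]}, {"dp": [0, 0, 0]}], grip=1, newtons=60)

```text
invalid input at $.plan[0]: expected keys dp, spin
```

>>> arm_command(plan=[{"dp": [0, 0, 0]}, {"dp": [0, 0, 0]}, {"dp": [0, 0, 0]}])

```text
invalid input at $.plan[0]: expected keys dp, spin
```

>>> arm_command(plan=[{"dp": [-0.5, 0, 24], "spin": 0}, {"dp": [-0.5, 0, 24], "spin": 0}, {"dp": [-0.5, 0, 24], "spin": 0}, {"dp": [0, 0, 24], "spin": 0}, {"dp": [0, 0, 25], "spin": 0}])

```text
clock: 2.9
position: [0.4807, -0.1972, 0.1778]
ee_rot: [0.815, 0.58, 0.0, 0.0]
ft_force: [1.1, 0.0, -0.5]
grip_width: 0.999
grasp_force: 0.0
```

>>> arm_command(plan=[{"dp": [0, 0, 0], "spin": 0}, {"dp": [0, 0, 0], "spin": 0}, {"dp": [0, 0, 0], "spin": 0}, {"dp": [0, 0, 0], "spin": 0}, {"dp": [0, 0, 0], "spin": 0}], grip=1, newtons=60)

```text
clock: 3.4
position: [0.4812, -0.1982, 0.1802]
ee_rot: [0.815, 0.579, 0.001, 0.001]
ft_force: [-0.6, 1.6, 7.5]
grip_width: 0.292
grasp_force: 61.0
```

>>> arm_command(plan=[{"dp": [0, 0, 0], "spin": 0}, {"dp": [0, 0, 0], "spin": 0}, {"dp": [0, 0, 0], "spin": 0}])

```text
clock: 3.7
position: [0.4812, -0.1981, 0.1802]
ee_rot: [0.815, 0.579, 0.001, 0.001]
ft_force: [-0.7, 0.5, 7.5]
grip_width: 0.291
grasp_force: 61.0
```

>>> arm_command(plan=[{"dp": [0, 0, -5], "spin": 0}, {"dp": [0, 0, -20], "spin": 0}, {"dp": [0, 0, -35], "spin": 0}, {"dp": [0, 0, -35], "spin": 0}, {"dp": [0, 0, -35], "spin": 0}])

```text
clock: 4.2
position: [0.4801, -0.1978, 0.3105]
ee_rot: [0.815, 0.579, -0.0, 0.0]
ft_force: [0.4, -0.2, -2.6]
grip_width: 0.288
grasp_force: 59.8
```

>>> arm_command(plan=[{"dp": [0, 0, -35], "spin": 0}, {"dp": [0, 0, -5], "spin": 0}, {"dp": [0, 0, 0], "spin": 0}, {"dp": [0, 0, 0], "spin": 0}])

```text
clock: 4.6
position: [0.48, -0.1979, 0.3476]
ee_rot: [0.815, 0.579, -0.0, -0.001]
ft_force: [1.2, -0.7, -1.8]
grip_width: 0.291
grasp_force: 59.9
```

```bash
python3 - <<'E'
from h import *
o=manip.get_obs(); p=np.array(o['position']);print(p,o['ft_force'],o['torque'],o['ee_rot'])
q=o['ee_rot'];th=2*np.arctan2(q[1],q[0])
c=p-[0,0,.167]; d=np.array([np.cos(th),np.sin(th),0])
O=[]
for cam in('top','side'):
    im=viewer.camera(cam); m=proj(cam,c)[0]; x,y=(m-[38,30]).astype(int)
    print(cam,x,y,'pred nose,tail',(((proj(cam,np.array([c+.097*d,c-.079*d]))-[x,y]+.5)*8-.5)+[0,0 if cam=='top' else 0]).round())
    O.append(cv2.resize(im[y:y+60,x:x+76] if cam=='top' else im[y:y+60,x:x+76],None,fx=5.2,fy=5.2,interpolation=cv2.INTER_CUBIC))
    O[-1]=cv2.resize(im[y:y+60,x:x+76],(608,480),interpolation=cv2.INTER_CUBIC)
    cv2.imwrite('pics/g_%s.png'%cam,im)
cv2.imwrite('pics/grip.png',np.vstack([cv2.resize(k,(380,300)) for k in O]))
cv2.imwrite('pics/grip2.png',np.hstack([cv2.resize(k,(400,316),interpolation=cv2.INTER_AREA) for k in O]))
E
python3 go.py .52 .10 .345 1.374 10
```

```text
[ 0.47999323 -0.19793136  0.34759433] [ 1.24048704 -0.66760657 -1.81308518] [-0.04397199  0.0240707   0.01745727] [ 8.15103305e-01  5.79315055e-01 -4.92775001e-04 -6.53132236e-04]
top 363 237 pred nose,tail [[-37. 143.]
 [604. 339.]]
side 256 222 pred nose,tail [[399.  39.]
 [227. 439.]]
now [ 480.  -197.9  347.2] 1.236 tilt [-0.0006 -0.0011]
{'dp': [29.0, -6.0, 0.0], 'spin': -0.014}
{'dp': [30.0, -6.0, 0.0], 'spin': -0.014}
{'dp': [30.0, -5.0, 0.0], 'spin': -0.014}
{'dp': [30.0, -5.0, 0.0], 'spin': -0.014}
{'dp': [30.0, -4.0, 0.0], 'spin': -0.014}
{'dp': [30.0, -4.0, 0.0], 'spin': -0.014}
{'dp': [30.0, -4.0, 1.0], 'spin': -0.014}
{'dp': [29.0, -3.0, 0.0], 'spin': -0.013}
{'dp': [30.0, -3.0, 1.0], 'spin': -0.014}
{'dp': [29.0, -2.0, 0.0], 'spin': -0.013}
```

View pics/grip2.png

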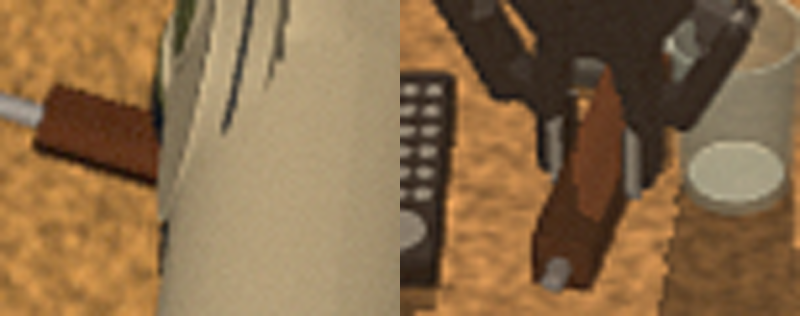

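The spindle is held level. In the side crop the tail tip is at (150,285) against a predicted (149,289), and in the top crop the bar end is at about (47,118) against (52,117). The grasp is therefore within about 1.5 mm of the middle, so I'm carrying it over.

>>> arm_command(plan=[{"dp": [35, -6, 0], "spin": -0.014}, {"dp": [35, -6, 0], "spin": -0.014}, {"dp": [35, -5, 0], "spin": -0.014}, {"dp": [35, -5, 0], "spin": -0.014}, {"dp": [35, -4, 0], "spin": -0.014}])

```text
clock: 5.2
position: [0.5083, -0.0219, 0.3476]
ee_rot: [0.794, 0.608, -0.001, -0.001]
ft_force: [0.3, 0.5, -1.2]
grip_width: 0.288
grasp_force: 59.8
```

>>> arm_command(plan=[{"dp": [35, -4, 0], "spin": -0.014}, {"dp": [35, -4, 0], "spin": -0.014}, {"dp": [30, -3, 0], "spin": -0.013}, {"dp": [30, -3, 0], "spin": -0.014}, {"dp": [20, -2, 0], "spin": -0.013}])

```text
clock: 5.7
position: [0.5284, 0.1285, 0.3476]
ee_rot: [0.772, 0.635, -0.0, -0.001]
ft_force: [-0.7, -0.8, -1.9]
grip_width: 0.29
grasp_force: 59.8
```

```bash
python3 go.py .5248 .145 .27 1.374 5
```

```text
now [528.4 128.5 347.6] 1.376 tilt [-0.0005 -0.0009]
{'dp': [3.1, -1.3, 15.5], 'spin': 0.0}
{'dp': [3.1, -1.4, 15.5], 'spin': 0.001}
{'dp': [3.1, -1.3, 15.5], 'spin': 0.0}
{'dp': [3.1, -1.4, 15.5], 'spin': 0.001}
{'dp': [3.1, -1.3, 15.6], 'spin': 0.0}
```

>>> arm_command(plan=[{"dp": [3, -1.3, 15], "spin": 0}, {"dp": [3, -1.3, 15], "spin": 0}, {"dp": [3, -1.4, 15], "spin": 0}, {"dp": [3, -1.3, 15], "spin": 0.001}, {"dp": [3, -1.3, 12], "spin": 0.001}])

```text
clock: 6.2
position: [0.525, 0.1415, 0.2747]
ee_rot: [0.774, 0.633, -0.001, -0.0]
ft_force: [0.0, -0.8, -1.8]
grip_width: 0.289
grasp_force: 59.9
```

Run:
```python
from h import *
o=manip.get_obs(); p=np.array(o['position']);print(p.round(4),np.round(o['ft_force'],2),np.round(o['ee_rot'],4))
a=viewer.camera('top');b=viewer.camera('side')
cv2.imwrite('pics/pa.png',np.hstack([cv2.resize(a[225:300,180:255],(375,500),interpolation=cv2.INTER_CUBIC) if 0 else cv2.resize(a[220:300,178:238],(375,500),interpolation=cv2.INTER_CUBIC),cv2.resize(b[150:250,275:355],(400,500),interpolation=cv2.INTER_CUBIC)]))
```

```text
[0.525  0.1415 0.2747] [ 0.03 -0.76 -1.78] [ 7.742e-01  6.329e-01 -8.000e-04 -2.000e-04]
```

View pics/pa.png

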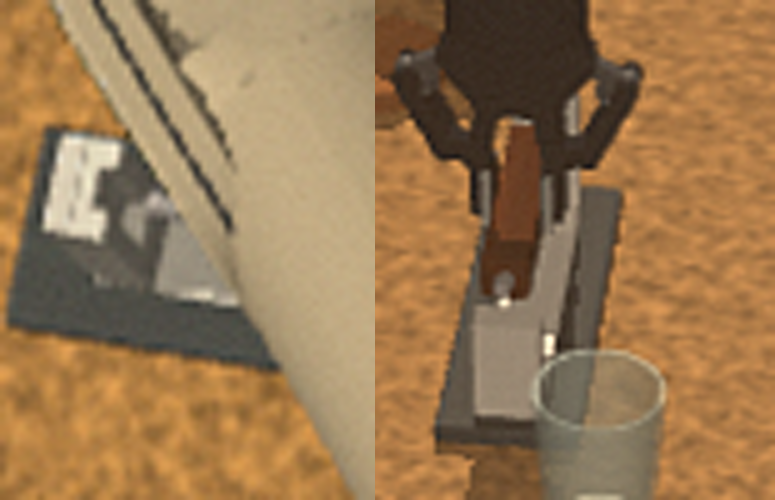

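The nose tip is at (150,200) in the left crop, in line with the groove notch at about (108,192) and short of the wall. On the right the tail at (504,290) is above the low post. I'm advancing slowly, feeling for contact.

>>> arm_command(plan=[{"dp": [2, 0, 1], "spin": 0}, {"dp": [3, 0, 1], "spin": 0}, {"dp": [3, 0, 1], "spin": 0}, {"dp": [3, 0, 1], "spin": 0}, {"dp": [2, 0, 0], "spin": 0}])

```text
clock: 6.8
position: [0.5279, 0.1553, 0.2728]
ee_rot: [0.774, 0.633, 0.0, 0.0]
ft_force: [0.1, 0.3, -2.1]
grip_width: 0.289
grasp_force: 59.8
```

>>> arm_command(plan=[{"dp": [0.5, 0, 0], "spin": 0}, {"dp": [0.5, 0, 0], "spin": 0}, {"dp": [0.5, 0, 0], "spin": 0}, {"dp": [0.5, 0, 0], "spin": 0}, {"dp": [0, 0, 0], "spin": 0}])

```text
clock: 7.3
position: [0.5282, 0.1569, 0.2727]
ee_rot: [0.774, 0.633, 0.0, 0.0]
ft_force: [0.1, 0.6, -2.7]
grip_width: 0.285
grasp_force: 59.8
```

>>> arm_command(plan=[{"dp": [0.5, 0, 0], "spin": 0}, {"dp": [0.5, 0, 0], "spin": 0}, {"dp": [0.5, 0, 0], "spin": 0}, {"dp": [0.5, 0, 0], "spin": 0}, {"dp": [0, 0, 0], "spin": 0}])

```text
clock: 7.8
position: [0.5286, 0.1587, 0.2726]
ee_rot: [0.774, 0.633, -0.0, 0.0]
ft_force: [-0.3, -2.3, -0.6]
grip_width: 0.289
grasp_force: 59.8
```

>>> arm_command(plan=[{"dp": [0.5, 0, 0], "spin": 0}, {"dp": [0.5, 0, 0], "spin": 0}, {"dp": [0.5, 0, 0], "spin": 0}, {"dp": [0.5, 0, 0], "spin": 0}, {"dp": [0, 0, 0], "spin": 0}])

```text
clock: 8.3
position: [0.529, 0.1608, 0.2727]
ee_rot: [0.774, 0.633, -0.0, 0.0]
ft_force: [-0.8, -4.2, -2.3]
grip_width: 0.292
grasp_force: 59.8
```

>>> arm_command(plan=[{"dp": [0, 1, 0], "spin": 0}, {"dp": [0, 1, 0], "spin": 0}, {"dp": [0, 1, 0], "spin": 0}, {"dp": [0, 0, 0], "spin": 0}])

```text
clock: 8.7
position: [0.5318, 0.1603, 0.2725]
ee_rot: [0.774, 0.634, -0.0, -0.0]
ft_force: [-2.8, -2.1, -1.3]
grip_width: 0.292
grasp_force: 59.9
```

>>> arm_command(plan=[{"dp": [0, -1.5, 0], "spin": 0}, {"dp": [0, -1.5, 0], "spin": 0}, {"dp": [0, -1.5, 0], "spin": 0}, {"dp": [0, -1.5, 0], "spin": 0}, {"dp": [0, 0, 0], "spin": 0}])

```text
clock: 9.2
position: [0.526, 0.1615, 0.2729]
ee_rot: [0.774, 0.633, 0.0, 0.0]
ft_force: [-0.4, -3.5, -1.1]
grip_width: 0.291
grasp_force: 59.8
```

>>> arm_command(plan=[{"dp": [0, -0.7, 0], "spin": 0}, {"dp": [0, -0.8, 0], "spin": 0}, {"dp": [0, 0, 0], "spin": 0}])

```text
clock: 9.5
position: [0.5246, 0.1617, 0.2727]
ee_rot: [0.774, 0.633, 0.0, 0.0]
ft_force: [0.8, -3.6, -1.0]
grip_width: 0.293
grasp_force: 59.8
```

>>> arm_command(plan=[{"dp": [0, 0, 0], "spin": 0}])

```text
clock: 9.6
position: [0.5246, 0.1617, 0.2727]
ee_rot: [0.774, 0.633, 0.0, 0.0]
ft_force: [-0.4, -3.1, -1.3]
grip_width: 0.289
grasp_force: 59.8
```

>>> arm_command(plan=[{"dp": [0, 2, 0], "spin": 0}, {"dp": [0, 2, 0], "spin": 0}, {"dp": [0, 2, 0], "spin": 0}, {"dp": [0, 1.5, 0], "spin": 0}, {"dp": [0, 0, 0], "spin": 0}])

```text
clock: 10.1
position: [0.5318, 0.1603, 0.2724]
ee_rot: [0.774, 0.634, -0.0, -0.0]
ft_force: [-2.8, -3.4, -0.6]
grip_width: 0.293
grasp_force: 59.9
```

>>> arm_command(plan=[{"dp": [0, 0, 0], "spin": 0}])

```text
clock: 10.2
position: [0.5318, 0.1603, 0.2725]
ee_rot: [0.774, 0.633, -0.0, -0.0]
ft_force: [-3.2, -2.5, -2.3]
grip_width: 0.29
grasp_force: 59.9
```

>>> arm_command(plan=[{"dp": [0, -3, 0], "spin": 0}, {"dp": [0, -3, 0], "spin": 0}, {"dp": [0, -2, 0], "spin": 0}, {"dp": [0, -1, 0], "spin": 0}, {"dp": [0, 0, 0], "spin": 0}])

```text
clock: 10.7
position: [0.5236, 0.1617, 0.2732]
ee_rot: [0.774, 0.633, 0.001, 0.001]
ft_force: [3.2, -4.3, -1.7]
grip_width: 0.291
grasp_force: 59.8
```

Run:
```python
from h import *
o=manip.get_obs();print(np.round(o['position'],4),np.round(o['ft_force'],2),np.round(o['torque'],3))
a=viewer.camera('top')
cv2.imwrite('pics/pb.png',cv2.resize(a[230:290,180:230],(500,600),interpolation=cv2.INTER_CUBIC))
```

```text
[0.5236 0.1617 0.2732] [ 3.19 -4.28 -1.74] [-0.933 -0.668 -0.334]
```

View pics/pb.png

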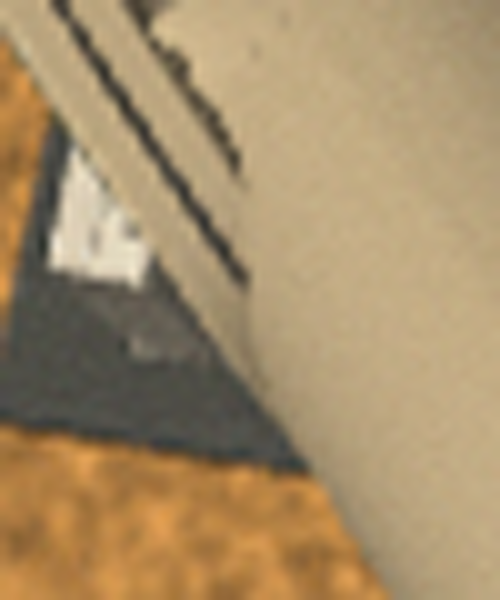

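The walls push back on both sides (−3 N at x≈0.532, +3 N at x≈0.5236), so the nose is in the groove, which is centred at x≈0.5277. Next I centre it and squeeze slowly.

>>> arm_command(plan=[{"dp": [0, 2.2, 0], "spin": 0}, {"dp": [0, 2, 0], "spin": 0}, {"dp": [1, 0, 0], "spin": 0}, {"dp": [1, 0, 0], "spin": 0}, {"dp": [1, 0, 0], "spin": 0}])

```text
clock: 11.25
position: [0.5278, 0.164, 0.2726]
ee_rot: [0.774, 0.633, -0.0, 0.0]
ft_force: [-1.9, -4.5, -1.7]
grip_width: 0.289
grasp_force: 59.8
```

>>> arm_command(plan=[{"dp": [1, 0, 0], "spin": 0}, {"dp": [1, 0, 0], "spin": 0}, {"dp": [1, 0, 0], "spin": 0}, {"dp": [1, 0, 0], "spin": 0}, {"dp": [1, 0, 0], "spin": 0}])

```text
clock: 11.75
position: [0.5287, 0.1685, 0.2725]
ee_rot: [0.774, 0.633, -0.001, 0.0]
ft_force: [-2.2, -7.0, -0.8]
grip_width: 0.291
grasp_force: 59.9
```

>>> arm_command(plan=[{"dp": [1, 0, 0], "spin": 0}, {"dp": [1, 0, 0], "spin": 0}, {"dp": [1, 0, 0], "spin": 0}, {"dp": [1, 0, 0], "spin": 0}, {"dp": [0, 0, 0], "spin": 0}])

```text
clock: 12.25
position: [0.5295, 0.1722, 0.2724]
ee_rot: [0.774, 0.633, -0.001, 0.0]
ft_force: [-2.3, -8.2, -0.9]
grip_width: 0.289
grasp_force: 59.9
```

```bash
cat > st.py <<'E'
from h import *
d=np.array([.196,.981,0]); l=np.array([.981,-.196,0])
F=[];Tq=[]
for i in range(5):
    im=viewer.camera('side'); o=manip.get_obs();F.append(o['ft_force']);Tq.append(o['torque'])
p=np.array(o['position']);F=np.mean(F,0);print(p.round(4),'s',round(p@d,4),'lat',round(p@l,4),'F axial',round(F@d,2),'lat',round(F@l,2),'z',round(F[2],2),'tq',np.mean(Tq,0).round(3),np.round(o['ee_rot'],4),o['clock'])
cv2.imwrite('pics/s_last.png',im)
E
python3 st.py
```

```text
[0.5295 0.1721 0.2724] s 0.2726 lat 0.4857 F axial -9.08 lat -0.9 z -0.86 tq [-1.63   0.517  0.077] [ 7.741e-01  6.331e-01 -9.000e-04  4.000e-04] 12.5
```

>>> arm_command(plan=[{"dp": [0.8, 0, 0], "spin": 0}, {"dp": [0.8, 0, 0], "spin": 0}, {"dp": [0.8, 0, 0], "spin": 0}, {"dp": [0.8, 0, 0], "spin": 0}, {"dp": [0, 0, 0], "spin": 0}])

```text
clock: 13.0
position: [0.5301, 0.1751, 0.2724]
ee_rot: [0.774, 0.633, -0.001, 0.0]
ft_force: [-3.1, -8.6, -0.2]
grip_width: 0.293
grasp_force: 60.0
```

```bash
python3 st.py; python3 -c "
import cv2;b=cv2.imread('pics/s_last.png');cv2.imwrite('pics/sq.png',cv2.resize(b[165:235,285:345],(600,600) if 0 else (514,600),interpolation=cv2.INTER_CUBIC))"
```

```text
[0.5301 0.175  0.2724] s 0.2756 lat 0.4857 F axial -9.55 lat -1.5 z 0.34 tq [-1.872  0.623  0.089] [ 7.741e-01  6.330e-01 -1.200e-03  5.000e-04] 13.25
```

View pics/sq.png

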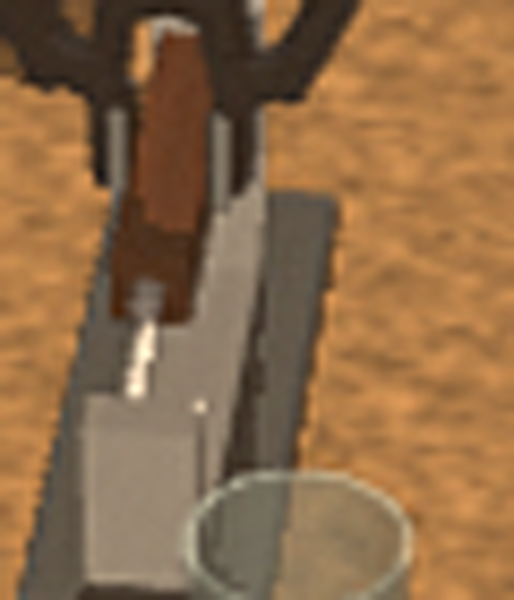

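>>> arm_command(plan=[{"dp": [0.5, 0, 0], "spin": 0}, {"dp": [0.5, 0, 0], "spin": 0}, {"dp": [0.5, 0, 0], "spin": 0}, {"dp": [0, 0, 0], "spin": 0}, {"dp": [0, 0, 0], "spin": 0}])

```text
clock: 13.75
position: [0.5304, 0.1763, 0.2723]
ee_rot: [0.774, 0.633, -0.001, 0.001]
ft_force: [-2.9, -9.9, -0.3]
grip_width: 0.287
grasp_force: 60.0
```

```bash
python3 st.py
python3 - <<'E'
from h import *
from fit import T
p=np.array(manip.get_obs()['position']);d=np.array([.196,.981,0]);c=p-[0,0,.167]
f=lambda X:((proj('side',X)-[285,165]+.5)*8.57-.5).round().tolist()
print('tail tip',f(c-.079*d),'bar tail top edge',f([c-.065*d+[0,0,.013]]), 'bar nose top',f([c+.065*d+[0,0,.013]]))
h=[.5332,.1869,-.1963,-.0093]
print('low post inner top',f([T(h,[x,-.0795+h[3],.074]) for x in(-.018,0,.018)]))
E
```

```text
[0.5304 0.1763 0.2723] s 0.277 lat 0.4858 F axial -10.03 lat -1.39 z 0.39 tq [-2.001  0.697  0.116] [ 7.742e-01  6.330e-01 -1.400e-03  5.000e-04] 14.0
tail tip [[144.0, 312.0]] bar tail top edge [[149.0, 252.0]] bar nose top [[200.0, 25.0]]
low post inner top [[92.0, 388.0], [149.0, 391.0], [206.0, 395.0]]
```

>>> arm_command(plan=[{"dp": [0, 0, 3], "spin": 0}, {"dp": [0, 0, 4], "spin": 0}, {"dp": [0, 0, 4], "spin": 0}, {"dp": [0, 0, 4], "spin": 0}, {"dp": [0, 0, 4], "spin": 0}])

```text
clock: 14.5
position: [0.5311, 0.1764, 0.2541]
ee_rot: [0.774, 0.633, -0.0, 0.001]
ft_force: [-1.8, -10.6, 5.8]
grip_width: 0.295
grasp_force: 60.7
```

>>> arm_command(plan=[{"dp": [0, 0, 2], "spin": 0}, {"dp": [0, 0, 1], "spin": 0}, {"dp": [0, 0, 1], "spin": 0}, {"dp": [0, 0, 1], "spin": 0}, {"dp": [0, 0, 1], "spin": 0}])

```text
clock: 15.0
position: [0.531, 0.1764, 0.248]
ee_rot: [0.774, 0.633, -0.0, 0.001]
ft_force: [-2.2, -9.6, 5.1]
grip_width: 0.29
grasp_force: 60.6
```

```bash
python3 st.py
```

```text
[0.531  0.1762 0.2478] s 0.2769 lat 0.4864 F axial -10.47 lat 0.74 z 2.13 tq [-1.924  0.269 -0.06 ] [ 7.744e-01  6.327e-01 -6.000e-04  9.000e-04] 15.25
```

>>> arm_command(plan=[{"dp": [0, 0, 1], "spin": 0}, {"dp": [0, 0, 1], "spin": 0}, {"dp": [0, 0, 1], "spin": 0}, {"dp": [0, 0, 1], "spin": 0}, {"dp": [0, 0, 1], "spin": 0}], newtons=80)

```text
clock: 15.75
position: [0.531, 0.1763, 0.243]
ee_rot: [0.774, 0.633, -0.0, 0.001]
ft_force: [-2.2, -10.8, 4.9]
grip_width: 0.283
grasp_force: 83.9
```

```bash
python3 st.py;  python3 -c "
import cv2;b=cv2.imread('pics/s_last.png');cv2.imwrite('pics/sq2.png',cv2.resize(b[165:235,285:345],(514,600),interpolation=cv2.INTER_CUBIC))"
```

```text
[0.531  0.1762 0.2428] s 0.2769 lat 0.4863 F axial -10.13 lat 0.68 z 1.98 tq [-1.894  0.241 -0.036] [ 7.744e-01  6.327e-01 -7.000e-04  9.000e-04] 16.0
```

View pics/sq2.png

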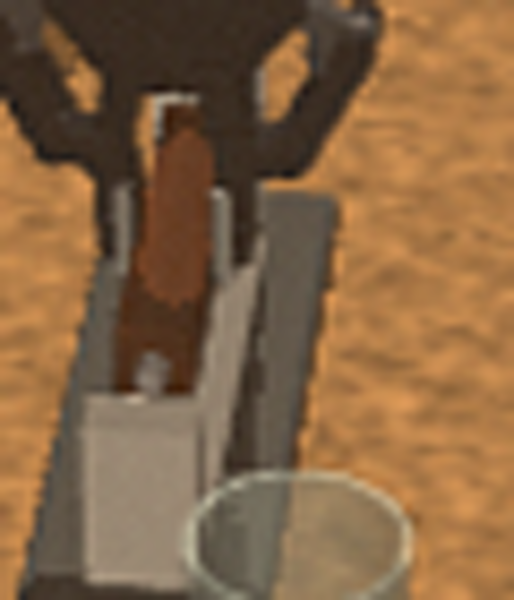

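The tail pin at (150,372) is now behind the low post's inner top edge (row ~395), so it has passed inside, and the force is unchanged. Continuing down.

>>> arm_command(plan=[{"dp": [0, 0, 2], "spin": 0}, {"dp": [0, 0, 2], "spin": 0}, {"dp": [0, 0, 2], "spin": 0}, {"dp": [0, 0, 2], "spin": 0}, {"dp": [0, 0, 2], "spin": 0}])

```text
clock: 16.5
position: [0.5309, 0.1769, 0.2328]
ee_rot: [0.774, 0.633, -0.0, 0.001]
ft_force: [-1.5, -8.0, 3.5]
grip_width: 0.28
grasp_force: 83.8
```

>>> arm_command(plan=[{"dp": [0, 0, 1], "spin": 0}, {"dp": [0, 0, 1], "spin": 0}, {"dp": [0, 0, 1], "spin": 0}, {"dp": [0, 0, 0], "spin": 0}])

```text
clock: 16.9
position: [0.5307, 0.1767, 0.2296]
ee_rot: [0.774, 0.633, -0.0, 0.0]
ft_force: [-0.8, -7.6, -1.0]
grip_width: 0.283
grasp_force: 83.6
```

```bash
python3 st.py
```

```text
[0.5307 0.1766 0.2295] s 0.2773 lat 0.486 F axial -7.92 lat 0.7 z -0.69 tq [-1.625  0.169 -0.062] [ 7.742e-01  6.329e-01 -6.000e-04  5.000e-04] 17.15
```

>>> arm_command(plan=[{"dp": [0, 0, 1], "spin": 0}, {"dp": [0, 0, 1], "spin": 0}, {"dp": [0, 0, 0], "spin": 0}, {"dp": [0, 0, 0], "spin": 0}])

```text
clock: 17.55
position: [0.5308, 0.1768, 0.2278]
ee_rot: [0.774, 0.633, -0.0, 0.001]
ft_force: [-1.9, -8.1, 0.5]
grip_width: 0.284
grasp_force: 83.7
```

```bash
python3 st.py;  python3 -c "
import cv2;b=cv2.imread('pics/s_last.png');cv2.imwrite('pics/sq3.png',cv2.resize(b[165:235,285:345],(514,600),interpolation=cv2.INTER_CUBIC))"
```

```text
[0.5308 0.1768 0.2278] s 0.2775 lat 0.4861 F axial -7.79 lat 0.47 z 0.72 tq [-1.484  0.243 -0.046] [ 7.742e-01  6.330e-01 -4.000e-04  5.000e-04] 17.8
```

>>> arm_command(plan=[{"dp": [-0.7, 0, 0], "spin": 0}, {"dp": [-0.7, 0, 0], "spin": 0}, {"dp": [-0.7, 0, 0], "spin": 0}, {"dp": [-0.7, 0, 0], "spin": 0}, {"dp": [0, 0, 0], "spin": 0}])

```text
clock: 18.3
position: [0.5303, 0.1742, 0.2278]
ee_rot: [0.774, 0.633, -0.0, 0.0]
ft_force: [-1.1, -6.6, 1.3]
grip_width: 0.285
grasp_force: 83.7
```

```bash
python3 st.py
```

```text
[0.5303 0.1742 0.2278] s 0.2749 lat 0.4861 F axial -6.48 lat 0.4 z 0.29 tq [-1.313  0.139 -0.041] [ 7.741e-01  6.330e-01 -1.000e-04  4.000e-04] 18.55
```

>>> arm_command(plan=[{"dp": [-0.8, 0, 0], "spin": 0}, {"dp": [-0.8, 0, 0], "spin": 0}, {"dp": [-0.8, 0, 0], "spin": 0}, {"dp": [-0.8, 0, 0], "spin": 0}, {"dp": [0, 0, 0], "spin": 0}])

```text
clock: 19.05
position: [0.5297, 0.1713, 0.2279]
ee_rot: [0.774, 0.633, 0.0, 0.0]
ft_force: [0.2, -5.0, -1.8]
grip_width: 0.279
grasp_force: 83.6
```

```bash
python3 st.py
```

```text
[0.5297 0.1714 0.2279] s 0.2719 lat 0.486 F axial -5.59 lat 0.73 z 0.03 tq [-1.089  0.047 -0.08 ] [7.741e-01 6.331e-01 1.000e-04 3.000e-04] 19.3
```

>>> arm_command(plan=[{"dp": [-0.8, 0, 0], "spin": 0}, {"dp": [-0.8, 0, 0], "spin": 0}, {"dp": [-0.8, 0, 0], "spin": 0}, {"dp": [0, 0, 0], "spin": 0}])

```text
clock: 19.7
position: [0.5291, 0.1692, 0.2278]
ee_rot: [0.774, 0.633, 0.0, 0.0]
ft_force: [-0.2, -4.7, -0.6]
grip_width: 0.284
grasp_force: 83.5
```

```bash
python3 st.py
```

```text
[0.529  0.1693 0.2278] s 0.2697 lat 0.4858 F axial -4.32 lat 2.01 z -0.19 tq [-0.944 -0.252 -0.144] [7.739e-01 6.333e-01 1.000e-04 1.000e-04] 19.95
```

>>> arm_command(plan=[{"dp": [-0.5, 0, 0], "spin": 0}, {"dp": [-0.5, 0, 0], "spin": 0}, {"dp": [0, 0, 0], "spin": 0}])

```text
clock: 20.25
position: [0.5286, 0.1683, 0.2277]
ee_rot: [0.774, 0.633, -0.0, -0.0]
ft_force: [0.7, -4.5, -0.6]
grip_width: 0.284
grasp_force: 83.5
```

```bash
python3 st.py
```

```text
[0.5286 0.1684 0.2277] s 0.2688 lat 0.4856 F axial -4.0 lat 1.44 z -0.82 tq [-0.877 -0.14  -0.127] [ 7.738e-01  6.334e-01 -1.000e-04  0.000e+00] 20.5
```

>>> arm_command(plan=[{"dp": [-0.5, 0, 0], "spin": 0}, {"dp": [-0.5, 0, 0], "spin": 0}, {"dp": [0, 0, 0], "spin": 0}])

```text
clock: 20.8
position: [0.5284, 0.1674, 0.2277]
ee_rot: [0.774, 0.633, -0.0, -0.0]
ft_force: [1.1, -4.3, -1.6]
grip_width: 0.283
grasp_force: 83.5
```

```bash
python3 st.py;  python3 -c "
import cv2;b=cv2.imread('pics/s_last.png');cv2.imwrite('pics/sq3.png',cv2.resize(b[165:235,285:345],(514,600),interpolation=cv2.INTER_CUBIC))"
```

```text
[0.5285 0.1674 0.2277] s 0.2678 lat 0.4856 F axial -3.69 lat 0.91 z -1.16 tq [-0.746 -0.077 -0.117] [ 0.7738  0.6334 -0.      0.    ] 21.05
```

View pics/sq3.png

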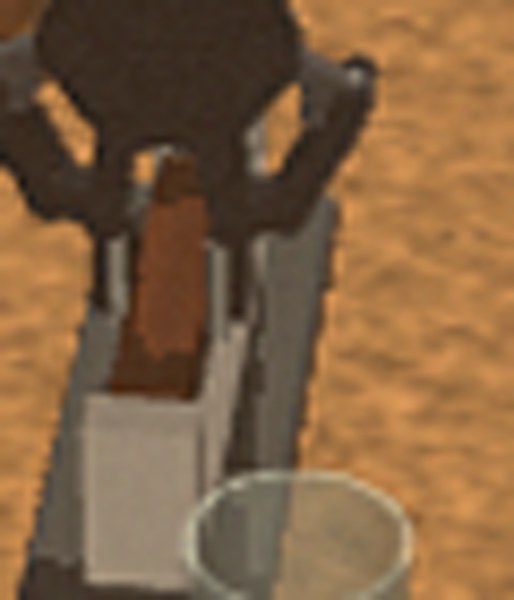

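The tail is hidden in the low post's cup and the bar top is level at the post's top edge (row ~395). The axial force still follows the spring, so there is about a millimetre left to go.

>>> arm_command(plan=[{"dp": [-0.4, 0, 0], "spin": 0}, {"dp": [-0.4, 0, 0], "spin": 0}, {"dp": [0, 0, 0], "spin": 0}])

```text
clock: 21.35
position: [0.5283, 0.1665, 0.2277]
ee_rot: [0.774, 0.633, -0.0, 0.0]
ft_force: [-0.7, -3.4, -0.9]
grip_width: 0.28
grasp_force: 83.5
```

```bash
python3 st.py
```

```text
[0.5283 0.1666 0.2277] s 0.267 lat 0.4856 F axial -3.44 lat 0.32 z -0.2 tq [-0.67  -0.059 -0.094] [0.7738 0.6334 0.     0.    ] 21.6
```

>>> arm_command(plan=[{"dp": [-0.3, 0, 0], "spin": 0}, {"dp": [-0.3, 0, 0], "spin": 0}, {"dp": [0, 0, 0], "spin": 0}])

```text
clock: 21.9
position: [0.5282, 0.1661, 0.2277]
ee_rot: [0.774, 0.633, 0.0, -0.0]
ft_force: [-0.6, -2.6, -1.5]
grip_width: 0.283
grasp_force: 83.5
```

```bash
python3 st.py
```

```text
[0.5282 0.1661 0.2278] s 0.2665 lat 0.4856 F axial -1.75 lat 1.22 z -1.1 tq [-0.35  -0.164 -0.103] [ 7.738e-01  6.334e-01  1.000e-04 -0.000e+00] 22.15
```

>>> arm_command(plan=[{"dp": [-0.2, 0, 0], "spin": 0}, {"dp": [0, 0, 0], "spin": 0}, {"dp": [0, 0, 0], "spin": 0}], newtons=20)

```text
clock: 22.45
position: [0.5282, 0.166, 0.2277]
ee_rot: [0.774, 0.633, 0.0, -0.0]
ft_force: [0.9, -0.1, -1.8]
grip_width: 0.286
grasp_force: 83.4
```

>>> arm_command(plan=[{"dp": [0, 0, 0], "spin": 0}, {"dp": [0, 0, 0], "spin": 0}, {"dp": [0, 0, 0], "spin": 0}, {"dp": [0, 0, 0], "spin": 0}, {"dp": [0, 0, 0], "spin": 0}], grip=-0.2)

```text
clock: 22.95
position: [0.5282, 0.1658, 0.2277]
ee_rot: [0.774, 0.633, 0.0, 0.0]
ft_force: [0.7, -0.4, 0.1]
grip_width: 0.599
grasp_force: 0.0
```

```bash
python3 st.py;  python3 -c "
import cv2;b=cv2.imread('pics/s_last.png');cv2.imwrite('pics/sq4.png',cv2.resize(b[165:235,285:345],(514,600),interpolation=cv2.INTER_CUBIC))"
```

```text
[0.5282 0.1658 0.2277] s 0.2661 lat 0.4857 F axial -0.02 lat -0.05 z -0.06 tq [ 0.025 -0.012 -0.001] [ 0.7739  0.6333 -0.      0.    ] 23.2
```

Released with zero force. Now straight up and clear.

>>> arm_command(plan=[{"dp": [0, 0, 0], "spin": 0}, {"dp": [0, 0, 0], "spin": 0}, {"dp": [0, 0, 0], "spin": 0}, {"dp": [0, 0, -5], "spin": 0}, {"dp": [0, 0, -15], "spin": 0}], grip=-0.6)

```text
clock: 23.7
position: [0.5277, 0.1656, 0.2474]
ee_rot: [0.774, 0.633, -0.001, -0.001]
ft_force: [-0.2, 0.2, 0.8]
grip_width: 0.797
grasp_force: 0.0
```

>>> arm_command(plan=[{"dp": [0, 0, -30], "spin": 0}, {"dp": [0, 0, -35], "spin": 0}, {"dp": [0, 0, -35], "spin": 0}, {"dp": [0, 0, -35], "spin": 0}, {"dp": [0, 0, -20], "spin": 0}])

```text
clock: 24.2
position: [0.5281, 0.1664, 0.4072]
ee_rot: [0.774, 0.634, 0.002, 0.001]
ft_force: [-0.0, 0.0, -0.3]
grip_width: 0.797
grasp_force: 0.0
```

>>> arm_command(plan=[{"dp": [-30, 0, 0], "spin": 0}, {"dp": [-40, 0, 0], "spin": 0}, {"dp": [-40, 0, 0], "spin": 0}, {"dp": [-40, 0, 0], "spin": 0}, {"dp": [-40, 0, 0], "spin": 0}])

```text
clock: 24.7
position: [0.4899, -0.0216, 0.4042]
ee_rot: [0.774, 0.634, 0.001, 0.001]
ft_force: [0.4, -0.0, 0.1]
grip_width: 0.803
grasp_force: 0.0
```

Run:
```python
from h import *
d=np.array([.196,.981,0]); o=manip.get_obs(); print(o['clock'],np.round(o['position'],3))
c=np.array([.5282,.1658,.0605])
for cam in('top','side'):
    a=viewer.camera(cam); cv2.imwrite('pics/end_%s.png'%cam,a)
    for n in('spindle','bar_mid','nose_tip','tumbler'):
        for q in finder.find_in(cam,n)[:4]: print(cam,n,np.round(q['position'],3),round(q['score'],2),proj(cam,q['position']).round()[0])
    # measure the brown bar near the expected place: mask -> fitted rectangle against the expected top face
    l=np.array([.981,-.196,0])
    E=proj(cam,np.array([c+s*.065*d+t*.013*l+[0,0,.013] for s,t in((1,1),(1,-1),(-1,-1),(-1,1))]))
    m0=E.mean(0); hsv=cv2.cvtColor(a,cv2.COLOR_BGR2HSV); m=((hsv[...,0]<12)&(hsv[...,1]>90)&(hsv[...,2]<140)).astype(np.uint8)
    n,lab,st,ce=cv2.connectedComponentsWithStats(m)
    i=min((k for k in range(1,n) if st[k,4]>60),key=lambda k:np.hypot(*(ce[k]-m0)))
    pts=np.argwhere(lab==i)[:,::-1].astype(np.float32)
    print(cam,'bar seen',cv2.minAreaRect(pts),'expected',cv2.minAreaRect(E.astype(np.float32)))
```

```text
24.7 [ 0.49  -0.022  0.404]
top spindle [0.528 0.169 0.075] 0.88 [235. 260.]
top spindle [ 0.292 -0.285  0.034] 0.74 [436. 359.]
top spindle [ 0.732 -0.428  0.022] 0.57 [480. 175.]
top bar_mid [ 0.73  -0.437  0.021] 0.93 [483. 176.]
top bar_mid [ 0.291 -0.284  0.036] 0.8 [436. 359.]
top bar_mid [0.527 0.174 0.071] 0.61 [233. 261.]
top bar_mid [ 0.519 -0.458  0.015] 0.58 [499. 260.]
top nose_tip [ 0.754 -0.22   0.052] 0.65 [396. 165.]
top nose_tip [ 0.518 -0.458  0.016] 0.48 [500. 261.]
top tumbler [0.521 0.194 0.013] 0.75 [228. 268.]
top bar seen ((234.85406494140625, 260.4243469238281), (56.09454345703125, 12.217068672180176), 8.972625732421875) expected ((236.27774047851562, 260.243896484375), (56.528873443603516, 11.180376052856445), 9.360116958618164)
side spindle [ 0.294 -0.296  0.03 ] 0.81 [215. 338.]
side spindle [0.53  0.161 0.076] 0.74 [306. 196.]
side spindle [ 0.752 -0.24   0.054] 0.74 [414. 299.]
side spindle [ 0.742 -0.432  0.018] 0.54 [426. 376.]
side bar_mid [ 0.744 -0.433  0.026] 0.78 [428. 374.]
side bar_mid [ 0.295 -0.294  0.029] 0.77 [215. 338.]
side bar_mid [0.529 0.159 0.068] 0.6 [305. 199.]
side nose_tip [ 0.209 -0.347  0.021] 0.68 [174. 362.]
side bar seen ((304.2835998535156, 198.91966247558594), (8.98979377746582, 24.449949264526367), 13.240520477294922) expected ((304.5305480957031, 196.3057403564453), (9.500535011291504, 29.023958206176758), 11.630091667175293)
```

The bar sits where expected: within 1.5 px in the top view, with its top at about 73 mm, level and aligned. The spring load dropped to zero on the cup floor, as it should when seated. Handing in.

```bash
python3 -c "
from workcell import manip
print(manip.hand_in())"
```

```text
the job is handed in; nothing more can be done
None
```

The spindle is back in the holder with both ends seated in their cups, the gripper was clear and touching nothing, and I handed the job in at about 25 s; no verdict came back.

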